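Load the coaster stand and clamp the pile

TASK

Press the tail of the coaster stand's red sprung arm down until it clicks and the arm stays up by itself, and lay the bamboo spatula that was left on the stand across the green saucer. Then tuck every loose coaster flat under the raised arm as one neat pile, pushed in to the backstop and lying lengthwise, with the blue one on top, and only when all are in knock the arm off its catch so that it comes down and clamps the pile. Leave the other crockery and pots where they stand.

Things in the scene. Friction and masses are not known exactly. Their poses are not given: they have to be found in the camera images.
- seat (a point): The stand's seat: centre of the flat top of its dark wood plinth, 26 mm above the work surface, where the pile is centred. x points from the open mouth in to the backstop and hinge, y left, z up. The plinth is 44 mm wide (y), x = -70 to +52 mm. Nothing stands beside or before the seat where x is under +16 mm. The stand is fixed; its place and yaw (up to 0.3 rad) vary.
- stand: The coaster stand; origin on the work surface 26 mm below the seat, same axes. Backstop: two steel cheeks, x = +52 to +90 mm, |y| = 12 to 32, up to 74 mm above the work surface. Two 8 mm round side posts at x = +30, y = +-40, 72 mm high, leave the pile 72 mm between them. A foot plate 8 mm high lies under x = +16 to +101, |y| up to 49.
- hinge (a point): Hinge of the red sprung arm, between the cheeks, 75 mm in from the seat's centre and 40 mm above the seat; its axis is the stand's y. A spring drives the arm closed (4 to 7 N at the bar; 5 to 9 N on the tail's middle opens it; it is damped, so press at about 40 mm/s). It clicks at 0.95 rad; past that a detent drives it on to 1.05 rad and holds it there.
- clamp (a joint): Angle of the arm: 0 = closed (rubber bar 2 mm above the bare seat), grows as the tail goes down and the bar rises, 1.05 rad = fully open at its stop. Held open by the detent, it stays until the bar is pushed down with about 3 N through 8 mm or more; then it closes by itself in about half a second onto whatever lies below.
- bar (a point): Middle of the black rubber bar across the arm's free end, 12 mm thick, 44 mm wide along y; in the seat's frame it lies at x = +20, z = +8 mm closed and x = +20, z = +72 mm open, so open it leaves 66 mm over the bare seat. Nothing is above it.
- tail (a point): Middle of the upper face of the flat 40 x 40 mm red paddle at the arm's other end, 58 mm from the hinge. In the seat's frame it is at about x = +124, z = +72 mm closed (paddle sloping up away from the hinge by 30 degrees) and x = +126, z = +13 mm open (sloping down by 30 degrees). Press straight down on it.
- spatula_mid (a point): Bamboo spatula, 220 mm long, 35 g, lying at the start across the stand's seat in front of the bar. The point is at its balance, half-way up the handle; x runs towards the blade, z up. Handle 14 mm wide, 9 mm thick, from 122 mm behind the point to 18 mm ahead; then the blade, 46 x 5 x 80 mm, underside level with the handle's.
- saucer: Round green melamine saucer, 150 mm across, 18 mm high at its rim, loose, 250 g; origin at the centre of its underside. The spatula, longer than the saucer, lies across its rim.
- coaster1_mid (a point): A brown oblong coaster of wood with a darker face, 100 x 60 x 8 mm, flat on the work surface at the start, face up; the point is its centre (half-way up), x along its 100 mm, y along its 60 mm, z up; 40 to 65 g. Two to four of the four brown ones are present.
- coaster2_mid (a point): A brown oblong coaster of wood with a darker face, 100 x 60 x 8 mm, flat on the work surface at the start, face up; the point is its centre (half-way up), x along its 100 mm, y along its 60 mm, z up; 40 to 65 g. Two to four of the four brown ones are present.
- coaster3_mid (a point): A brown oblong coaster of wood with a darker face, 100 x 60 x 8 mm, flat on the work surface at the start, face up; the point is its centre (half-way up), x along its 100 mm, y along its 60 mm, z up; 40 to 65 g. Two to four of the four brown ones are present.
- coaster4_mid (a point): A brown oblong coaster of wood with a darker face, 100 x 60 x 8 mm, flat on the work surface at the start, face up; the point is its centre (half-way up), x along its 100 mm, y along its 60 mm, z up; 40 to 65 g. Two to four of the four brown ones are present.
- blue_coaster_mid (a point): The blue oblong coaster of melamine with a pale face, 100 x 60 x 8 mm, flat on the work surface at the start, face up; the point is its centre (half-way up), x along its 100 mm, y along its 60 mm, z up; 40 to 65 g. Always present.
- mortar: White marble mortar with pestle, 110 mm across, 75 mm high (pestle to 132 mm); a bystander, to be left alone; origin at the centre of its underside.
- sugar_bowl: Steel sugar bowl with hinged lid, 90 mm across, 95 mm high; a bystander, to be left alone; origin at the centre of its underside.
- jam_jar: Amber jam jar, 64 mm across, 85 mm high; a bystander, to be left alone; origin at the centre of its underside.
- pepper_mill: Dark wood pepper mill, 52 mm across, 140 mm high; a bystander, to be left alone; origin at the centre of its underside.
- egg_cup: White egg cup, 50 mm across, 60 mm high; a bystander, to be left alone; origin at the centre of its underside.
- salt_dish: Blue salt dish, 70 mm across, 35 mm high; a bystander, to be left alone; origin at the centre of its underside.
- mug: White mug, 80 mm across, 90 mm high, handle to its +y; a bystander, to be left alone; origin at the centre of its underside.
Not all that is in view belongs to the job. Leave any pink or purple look-alike of the part that bears coaster4_mid alone.

How it is judged:
By the outcome, as a careful person would: the job done as asked, in the order asked, and still so for the second after the job is handed in, with the robot touching nothing.
Of coaster1, coaster2, coaster3, coaster4 only 2 to 4 are there at a start; the rules pass over those that are not, and their reading is None.
At some moment in a run one of coaster1, coaster2, coaster3, coaster4, blue_coaster may be knocked a few centimetres aside while the robot is not near it.
Once in a run the grip may slacken for a moment while it holds something.
It also fails if it takes over 210 s, if anything falls off the work surface, if the arm or the gripper's body presses on something with over 40 N, if the wrist force passes 120 N, or if a joint passes its speed limit or range.

ROBOT

A 6-joint arm with a two-finger parallel gripper is mounted at the origin on the work surface. World frame = base frame: x ahead of the robot, y to its left, z up, the work surface at z = 0. Lengths are in mm, angles in degrees, forces in N, time in s.
With the tool pointing down it reaches from about 350 to 850 mm from the base axis. Payload 8.1 kg.
Tool frame: the origin (TCP) lies on the centre line of the jaws, within the pads' length; the fingertips stand 19 mm ahead of it and the grasp point (between the pads) is the TCP; z points along the fingers, y is the direction in which the jaws open and shut (so a half turn about z gives the same grasp; the last joint's range is limited). The gripper opens to 85 mm and grips with 20 to 120 N. Pads are 22 mm wide; open, the fingers measure 114 mm over their backs; the gripper's body (76 mm by 85 mm) begins 54 mm behind the grasp point. The pads swing forward as they close: fully open they stand 13 mm farther back than shut.
Start: joints at [-80.982, 7.471, 85.268, -0, 87.261, -4.893], TCP at [144.273, -582.401, 250.292] pointing down, gripper open.
Joint ranges: [-169.43, 169.43], [-51.17, 129.36], [1.28, 143.12], [-76.62, 256.62], [0, 156.53], [-152.29, 152.29]. Speed limits (degrees/s): [136.94, 136.94, 159.86, 180, 180, 180].

INTERFACE

Orientations are given as [roll, pitch, yaw] about the fixed x, y, z axes, in that order (R = Rz(yaw) Ry(pitch) Rx(roll)).
In Python, from bench import r, viewer gives the robot as it stands.
- The arm moves only by the tool carry_out, never from a script. Its argument "commands" is a list that holds one entry, the list of rows, each a list of 7 numbers: the finger opening in mm, from 0 to 85.4, then the shift along the tool's x, y, z in mm, then the turn, a rotation vector about the tool's x, y, z in degrees. A call has 1 to 5 rows; each row is the pose to reach, as a shift and turn from the pose commanded when the call began, along the tool's axes at that moment; what a row does not reach only later rows make up. A row lasts 1/8 s, in which the tool goes at most 62.5 mm and 10.7 degrees, less where a joint would pass 70% of its speed; a pose out of reach is approached as far as the arm can. A call with a gripper value outside its range is refused whole. The fingers move at their own pace and stop on an object; "grip_force" is the grip in N (left out, the last holds). Time passes only in rows, so rows that repeat a pose let the fingers close. It gives the time, the measured TCP pose, the force and the opening at its end, in the units of the state.
- r.sense(): the state, without advancing time (a new reading comes with each control period).
- viewer.snapshot(name): name is "side" or "top"; returns the picture (400x640x3 uint8, red, green, blue); there is no depth.
- viewer.calibration(name): a dict with "camera_matrix" (3x3 intrinsics, pixels), "k1" (the pictures are not rectified: a ray, as slopes to the right and down, at radius r is drawn at 1 + k1 r^2 times it, then the intrinsics apply), "rvec" (rotation vector, rad) and "tvec" (3), from world to camera coordinates, as OpenCV has them. Camera axes: x right, y down, z forward; pixel columns grow to the right and rows downward; lengths in mm; the calibration is good to about 2 mm. A picture is of the moment at which its call begins. calibration takes no time and is no camera call.
- r.hand_in(): hands the job in, once; it reports no verdict.
The state is a dict: "time": time; "joint_pos": joint angles; "qd": joint speeds; "joint_efforts": joint torques, N m; "tool_pos": TCP position; "tcp_rot": TCP orientation; "ft_force": force on the tool from outside, world axes, zero at the start; "wrist_torque": the same for the moment, N m; "finger_gap": finger opening in mm.
Only numpy, scipy, OpenCV 4.12 (cv2) and the standard library are available. Lean on these libraries where they do the work, as an engineer would, in place of code of your own. Each camera call takes 0.05 s, during which the arm holds its last target. There are 200 camera calls.

## Working session

There is one attempt and no reset: what is moved stays moved. The work goes in short steps, Python scripts to look and compute and a tool call to move; the robot and the scene stay as the last step left them, time stands still between calls to the robot, and variables do not carry over. Pictures are saved under pics/ and viewed, about 12 in all and at most 16, crops included, and the job is handed in when it is done.

Besides the shell and the picture viewer there is one more tool, called as a command line: name --argument value ..., lists and objects as JSON in quotes. carry_out: Moves the arm, as the interface text tells. Its arguments: {"type":"object","properties":{"commands":{"type":"array","items":{"type":"array","items":{"type":"array","items":{"type":"number"}}}},"grip_force":{"type":"number"}},"required":["commands"]}

```bash
mkdir -p pics; ls
python3 - <<'E'
from bench import r, viewer
import cv2
print(r.sense())
for n in("top","side"):
    im=viewer.snapshot(n); cv2.imwrite(f"pics/{n}0.png",im[:,:,::-1]); print(n,viewer.calibration(n))
E
```

```text
pics
{'time': 0.0, 'joint_pos': array([-8.09827987e+01,  7.51512610e+00,  8.53312836e+01,  9.25275267e-04,
        8.72600198e+01, -4.89419173e+00]), 'qd': array([-0.10250589, -0.03547952, -0.05166437, -0.03505173, -0.03293396,
       -0.06515526]), 'joint_efforts': array([-4.55940744e-04, -5.69403005e+01, -5.00555098e+01, -2.78490425e-04,
        1.46291495e-02,  3.65978778e-06]), 'tool_pos': array([ 144.18655268, -581.88253631,  249.22498959]), 'tcp_rot': array([-1.79894037e+02, -1.00008868e-02,  1.39113387e+01]), 'ft_force': array([ 0.29595409, -0.76912957, -0.24774882]), 'wrist_torque': array([ 0.0071478 ,  0.0241435 , -0.02654405]), 'finger_gap': 85.4476864608976}
top {'camera_matrix': array([[379.89588808,   0.        , 321.31239771],
       [  0.        , 379.89588808, 202.48081209],
       [  0.        ,   0.        ,   1.        ]]), 'k1': -0.07157331168506789, 'rvec': array([ 2.20185909, -2.1394353 ,  0.11511113]), 'tvec': array([  26.36886946,  536.13248945, 1200.57494194])}
side {'camera_matrix': array([[514.52116816,   0.        , 326.60579259],
       [  0.        , 514.52116816, 199.59641782],
       [  0.        ,   0.        ,   1.        ]]), 'k1': -0.1596701736532479, 'rvec': array([ 0.69013129, -2.56951356,  1.24997447]), 'tvec': array([ 482.98142828,  243.13261434, 1658.48245259])}
```

View pics/top0.png

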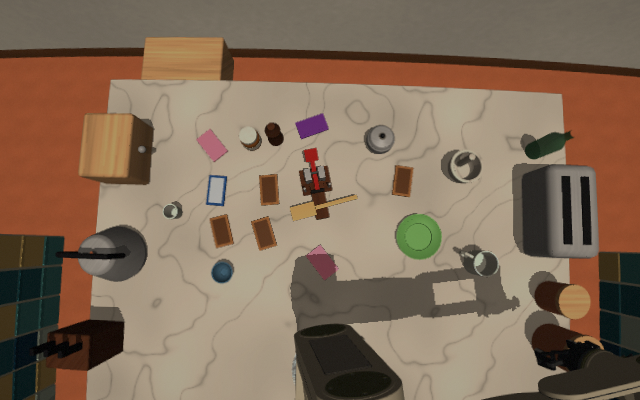

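View pics/side0.png

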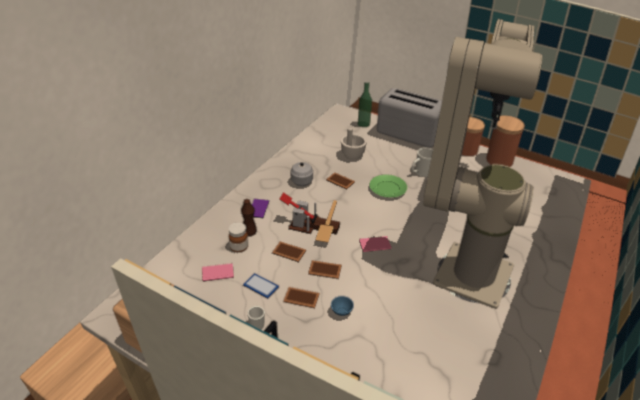

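The four brown coasters are at top pixels (269,190), (221,231), (264,233) and (402,181). The blue one is at (216,190). The look-alikes to leave alone are pink at (212,145) and (322,262) and purple at (312,126). The stand is at about (316,180), with its red paddle at (311,155). The spatula runs from (291,212) to (357,197), and the saucer is at (418,236).

```bash
cat > h.py <<'E'
import numpy as np, cv2
from bench import r, viewer
class Cam:
    def __init__(s,n):
        c=viewer.calibration(n); s.n=n; s.K=c["camera_matrix"]; s.R=cv2.Rodrigues(c["rvec"])[0]; s.rv=c["rvec"]; s.t=c["tvec"]
        s.d=np.array([c["k1"],0,0,0.]); s.C=-s.R.T@s.t
    def ray(s,p):
        q=cv2.undistortPoints(np.array(p,float).reshape(-1,1,2),s.K,s.d).reshape(-1,2)
        return np.c_[q,np.ones(len(q))]@s.R
    def plane(s,p,z):
        v=s.ray(p); return s.C+v*((z-s.C[2])/v[:,2])[:,None]
    def proj(s,P): return cv2.projectPoints(np.array(P,float).reshape(-1,1,3),s.rv,s.t,s.K,s.d)[0].reshape(-1,2)
    def snap(s): return cv2.cvtColor(viewer.snapshot(s.n),cv2.COLOR_RGB2BGR)
def tri(a,pa,b,pb):
    va,vb=a.ray(pa)[0],b.ray(pb)[0]; M=np.c_[va,-vb]; k=np.linalg.lstsq(M,b.C-a.C,rcond=None)[0]
    A,B=a.C+k[0]*va,b.C+k[1]*vb; return (A+B)/2,np.linalg.norm(A-B)
def rect(cam,cnt,z):
    P=cam.plane(cnt.reshape(-1,2),z)[:,:2].astype(np.float32)
    (c,(w,h),a)=cv2.minAreaRect(P)
    if w<h: w,h,a=h,w,a+90
    a=(a+90)%180-90
    return np.round(c,1),round(w,1),round(h,1),round(a,1)
def blobs(mask,amin=40):
    cs,_=cv2.findContours(mask.astype(np.uint8)*255,cv2.RETR_EXTERNAL,cv2.CHAIN_APPROX_NONE)
    return [c for c in cs if cv2.contourArea(c)>amin]
E
python3 - <<'E'
from h import *
T=Cam("top"); im=cv2.imread("pics/top0.png")
h,s,v=[x.astype(int) for x in cv2.split(cv2.cvtColor(im,cv2.COLOR_BGR2HSV))]
for p in [(269,190),(402,181),(216,190),(320,200),(320,211),(300,212),(340,201),(418,236),(311,155),(316,175),(280,215)]: print(p,h[p[1],p[0]],s[p[1],p[0]],v[p[1],p[0]])
roi=np.zeros_like(h,bool); roi[100:290,160:500]=1
def show(n,m,z):
    for c in blobs(m&roi): 
        M=c.reshape(-1,2).mean(0); print(n,M.round(),cv2.contourArea(c),*rect(T,c,z))
show("brown",(h<16)&(s>110)&(v<150),8)
show("blue",(h>95)&(h<125)&(s>120),8)
show("green",(h>45)&(h<85)&(s>90),18)
show("red",((h<5)|(h>175))&(s>190)&(v>100),60)
show("bamboo",(h>=10)&(h<28)&(s>95)&(v>150),35)
print("cam",T.C)
cv2.imwrite("pics/c1.png",cv2.resize(im[130:230,260:365],None,fx=6,fy=6,interpolation=cv2.INTER_CUBIC))
S=Cam("side");si=cv2.imread("pics/side0.png"); print(S.C)
cv2.imwrite("pics/c2.png",cv2.resize(si[180:255,260:360],None,fx=7,fy=7,interpolation=cv2.INTER_CUBIC))
E
```

```text
(269, 190) 12 170 84
(402, 181) 12 172 83
(216, 190) 24 8 170
(320, 200) 10 177 72
(320, 211) 10 179 67
(300, 212) 18 138 177
(340, 201) 18 137 177
(418, 236) 49 120 151
(311, 155) 1 215 147
(316, 175) 1 216 138
(280, 215) 17 55 166
brown [263. 232.] 495.0 [431.9 227.5] 99.6 59.2 18.7
brown [221. 231.] 497.5 [435.  366.9] 99.1 59.8 15.2
brown [322. 213.] 107.0 [503.1  40.9] 43.1 34.1 -77.0
brown [269. 189.] 479.5 [575.9 216.4] 99.8 58.9 6.7
brown [315. 184.] 487.5 [591.2  60.6] 122.4 94.7 12.1
brown [402. 181.] 487.0 [ 618.2 -224.5] 100.2 59.5 -6.6
brown [311. 155.] 118.0 [691.6  80.7] 52.5 43.3 11.2
brown [253. 142.] 45.5 [735.6 277.8] 62.3 34.9 -51.1
brown [274. 134.] 261.5 [763.7 208.1] 79.5 48.5 25.2
blue [216. 190.] 456.0 [568.4 390.7] 97.0 58.4 -2.7
green [419. 236.] 1516.0 [ 436.1 -277.3] 144.2 142.2 46.2
red [316. 181.] 47.5 [598.4  61.5] 49.5 13.0 11.9
red [311. 159.] 141.5 [667.   76.6] 71.9 36.3 13.0
bamboo [322. 206.] 428.5 [525.8  33.3] 218.1 44.8 -73.3
cam [ 410.02896142   44.7831646  1248.75308757]
[-120.1488553  1250.07646078 1210.71122425]
```

View pics/c1.png

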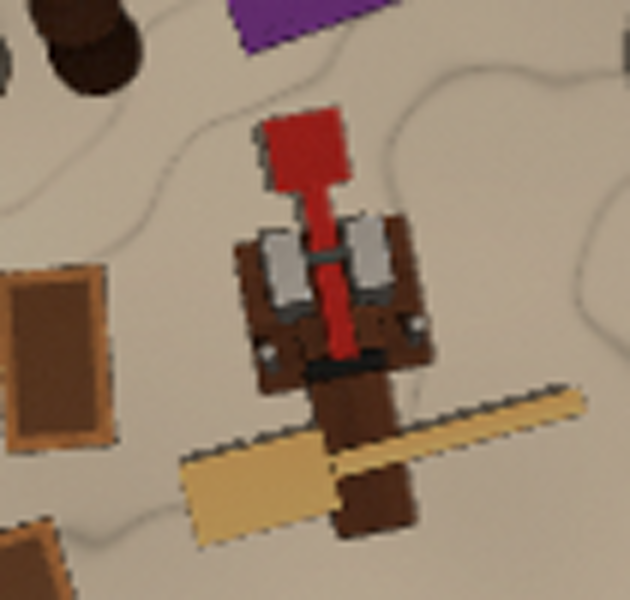

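View pics/c2.png

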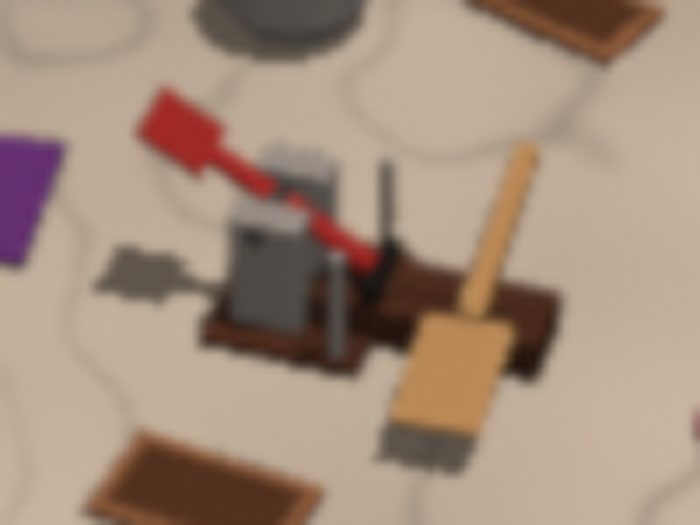

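The crops confirm the stand: red paddle away from the robot, mouth towards it, and the spatula across the plinth with its blade to the left (+y). Next I fit the stand pose from the plate and plinth corners, and take the spatula axis from its ends.

```bash
cat >> h.py <<'E'
def stand_pt(p,x,y,z=0):
    c,s=np.cos(p[2]),np.sin(p[2]); return np.array([p[0]+c*x-s*y,p[1]+s*x+c*y,z])
def go(cur,tgt):
    "cur,tgt: x,y,z,yawdeg (tool down) -> tool-frame shift and turn about tool z"
    cur,tgt=np.array(cur,float),np.array(tgt,float); a=np.radians(cur[3]); d=tgt[:3]-cur[:3]
    t=(cur[3]-tgt[3]+180)%360-180
    return np.round([np.cos(a)*d[0]+np.sin(a)*d[1],np.sin(a)*d[0]-np.cos(a)*d[1],-d[2],t],1)
E
python3 - <<'E'
from h import *
from scipy.optimize import least_squares
T,S=Cam("top"),Cam("side")
def u(p,ox,oy,f): return (np.array(p,float)+.5)/f-.5+np.array([ox,oy])
top=[((237,243),101,49,8),((405,215),101,-49,8),((433,360),16,-49,8),((262,392),16,49,8),((338,538),-70,22,26),((415,522),-70,-22,26)]
side=[((560,298),-70,-22,26),((535,378),-70,22,0),((535,335),-70,22,26),((358,375),16,49,0),((200,342),101,49,0)]
def res(p,full=False):
    out=[]
    for cam,L,o in((T,top,(260,130,6)),(S,side,(260,180,7))):
        for q,x,y,z in L: out.append(cam.proj(stand_pt(p,x,y,z))[0]-u(q,*o))
    return np.array(out) if full else np.ravel(out)
for _ in [0]:
    f=least_squares(res,[570,55,.2],x_scale=[10,10,.1],loss='soft_l1'); p=f.x
print(p,np.degrees(p[2])); print(res(p,1).round(1)); 
np.save("stand.npy",p)
for n,x,y,z in(("tail",124,0,98),("bar",20,0,34)): 
    P=stand_pt(p,x,y,z); print(n,P.round(1),"top",T.proj(P),"side",S.proj(P))
# spatula ends
a=T.plane(u((579,400),260,130,6),35)[0]; b=T.plane(u((191,503),260,130,6),31)[0]
d=(b-a)[:2]; L=np.linalg.norm(d); mid=a[:2]+d/L*122; print("spat",a,b,L,np.degrees(np.arctan2(d[1],d[0])),mid)
c=T.plane(u((331,467),260,130,6),35)[0]; print('blade start',c, np.linalg.norm((c-a)[:2]))
rel=mid-p[:2]; print("mid in stand", rel@[np.cos(p[2]),np.sin(p[2])], rel@[-np.sin(p[2]),np.cos(p[2])])
E
```

```text
[5.54812604e+02 5.19560986e+01 2.06632438e-01] 11.83916663399928
[[-0.7 -0.2]
 [ 0.4 -0.7]
 [ 0.4  0.1]
 [-0.4 -0. ]
 [-0.5 -0.4]
 [ 0.1 -0.2]
 [ 0.8 -1.6]
 [ 0.5  0.4]
 [ 0.7  0.9]
 [-0.   0.3]
 [-0.2 -0.3]]
tail [676.2  77.4  98. ] top [[311.20557331 154.40895504]] side [[286.11155408 196.91829385]]
bar [574.4  56.1  34. ] top [[317.2422884  190.04444252]] side [[314.16420916 217.19937848]]
spat [557.77744965 -69.57430098  35.        ] [496.67722349 136.79395343  31.        ] 215.22335854553052 106.49263960581604 [523.14260499  47.40615694]
blade start [517.84494539  62.3773857   35.        ] 137.86171517948875
mid in stand -31.929784417931415 2.0444275604557607
```

carry_out --commands '[[[0,45,-34.2,0,0,0,0],[0,90,-68.4,0,0,0,0],[0,135,-102.6,0,0,0,0],[0,180,-136.8,0,0,0,0],[0,225,-171,0,0,0,0]]]'

```text
time: 0.72
tool_pos: [322.3, -360.6, 249.9]
tcp_rot: [-180.0, 0.0, 13.9]
ft_force: [1.9, -0.0, 0.2]
finger_gap: -0.1
```

carry_out --commands '[[[0,45,-34.2,0,0,0,0],[0,90,-68.4,0,0,0,0],[0,135,-102.6,0,0,0,0],[0,180,-136.8,0,0,0,0],[0,225,-171,0,0,0,0]]]'

```text
time: 1.35
tool_pos: [499.6, -140.5, 250.0]
tcp_rot: [-180.0, 0.0, 13.9]
ft_force: [-0.4, -0.5, 0.1]
finger_gap: -0.5
```

carry_out --commands '[[[0,45,-34.2,0,0,0,0],[0,90,-68.4,10,0,0,0],[0,135,-102.6,30,0,0,0],[0,180,-136.8,60,0,0,1],[0,224.6,-170.8,90,0,0,2]]]'

```text
time: 1.98
tool_pos: [675.2, 77.4, 160.3]
tcp_rot: [180.0, 0.0, 11.9]
ft_force: [-0.4, -0.8, 0.8]
finger_gap: 0.1
```

carry_out --commands '[[[0,0,0,15,0,0,0],[0,0,0,30,0,0,0],[0,0,0,35,0,0,0],[0,0,0,40,0,0,0],[0,0,0,45,0,0,0]]]'

```text
time: 2.6
tool_pos: [675.5, 75.1, 118.5]
tcp_rot: [180.0, -0.2, 11.9]
ft_force: [0.6, -0.5, 5.4]
finger_gap: 0.0
```

carry_out --commands '[[[0,0,0,5,0,0,0],[0,0,0,10,0,0,0],[0,0,0,15,0,0,0],[0,0,0,20,0,0,0],[0,0,0,25,0,0,0]]]'

```text
time: 3.22
tool_pos: [677.5, 75.8, 95.1]
tcp_rot: [179.9, -0.5, 11.9]
ft_force: [4.3, 1.0, 7.5]
finger_gap: -0.1
```

carry_out --commands '[[[0,0,0,4,0,0,0],[0,0,0,8,0,0,0],[0,0,0,12,0,0,0],[0,0,0,15,0,0,0],[0,0,0,17,0,0,0]]]'

```text
time: 3.85
tool_pos: [677.7, 75.8, 78.3]
tcp_rot: [179.9, -0.5, 11.9]
ft_force: [3.1, -0.3, 6.9]
finger_gap: 0.0
```

carry_out --commands '[[[0,0,0,3,0,0,0],[0,0,0,6,0,0,0],[0,0,0,9,0,0,0],[0,0,0,12,0,0,0],[0,0,0,12,0,0,0]]]'

```text
time: 4.47
tool_pos: [675.9, 75.7, 64.7]
tcp_rot: [180.0, -0.2, 11.9]
ft_force: [-0.6, -0.6, 10.5]
finger_gap: -0.0
```

carry_out --commands '[[[0,0,0,2,0,0,0],[0,0,0,4,0,0,0],[0,0,0,4,0,0,0]]]'

```text
time: 4.85
tool_pos: [677.8, 76.0, 63.3]
tcp_rot: [179.9, -0.5, 11.9]
ft_force: [-1.1, 0.8, 20.2]
finger_gap: 0.5
```

Force is now rising stiffly, so the arm is at its stop. I lift off and check.

carry_out --commands '[[[0,0,0,-8,0,0,0],[0,0,0,-30,0,0,0],[0,0,0,-70,0,0,0],[40,0,0,-120,0,0,0],[40,0,0,-160,0,0,0]]]'

```text
time: 5.48
tool_pos: [674.4, 75.7, 221.6]
tcp_rot: [180.0, -0.1, 11.9]
ft_force: [0.4, -0.2, 0.0]
finger_gap: 35.8
```

Run:
```python
from h import *
T,S=Cam("top"),Cam("side"); p=np.load("stand.npy")
si=S.snap(); cv2.imwrite("pics/s1.png",cv2.resize(si[160:255,240:360],None,fx=6,fy=6,interpolation=cv2.INTER_CUBIC))
s=r.sense(); print(s["tool_pos"],s["tcp_rot"])
P=stand_pt(p,-32,2); cur=[*s["tool_pos"],11.9]
print(P, go(cur,[523.1,47.4,120,16.5+0]), go(cur,[523.1,47.4,120,106.5-180]),go(cur,[523.1,47.4,120,106.5]), s["joint_pos"])
```

```text
[676.7332398   75.84747641 228.52196567] [179.90630267  -0.53606292  11.91166582]
[523.08299806  47.34826868   0.        ] [-156.2   -3.8  108.5   -4.6] [-156.2   -3.8  108.5   85.4] [-156.2   -3.8  108.5  -94.6] [ 2.08341764e+00  2.00198441e+01  7.29918503e+01 -8.21791268e-04
  8.64441166e+01  8.01722372e+01]
```

View pics/s1.png

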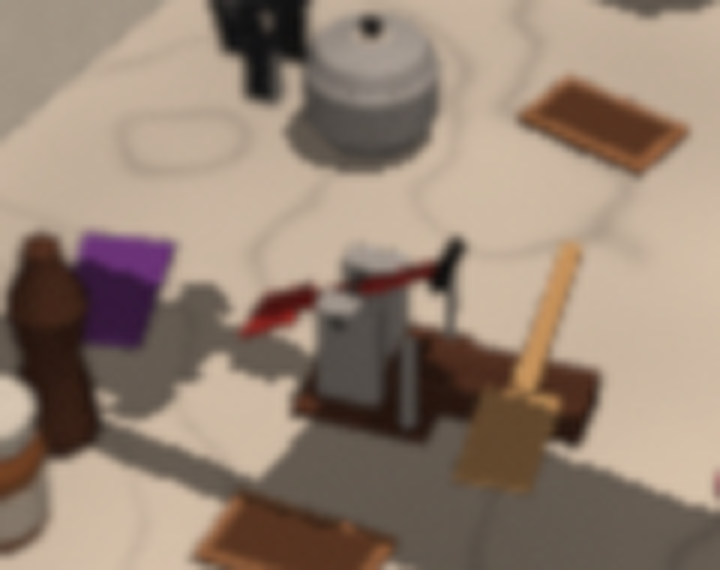

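The red arm is held up: bar at crop (455,250), paddle down at (280,305). The spatula has not moved. I let the arm settle and compare the commanded pose with the measured one.

carry_out --commands '[[[60,0,0,0,0,0,0],[60,0,0,0,0,0,0],[60,0,0,0,0,0,0],[60,0,0,0,0,0,0]]]'

```text
time: 6.02
tool_pos: [673.8, 75.7, 217.2]
tcp_rot: [-180.0, 0.1, 11.9]
ft_force: [-0.4, -0.2, -0.7]
finger_gap: 59.7
```

carry_out --commands '[[[60,-31,-1,0,0,0,-10.5],[60,-62,-1.5,0,0,0,-21],[60,-93,-2,10,0,0,-31.5],[60,-124,-3,30,0,0,-42],[60,-153.3,-3.4,50,0,0,-52.5]]]'

```text
time: 6.65
tool_pos: [522.5, 47.3, 167.7]
tcp_rot: [-180.0, 0.0, 64.8]
ft_force: [0.0, -0.7, 0.4]
finger_gap: 60.2
```

carry_out --commands '[[[50,0,0,10,0,0,-10.5],[40,0,0,30,0,0,-21],[40,0,0,40,0,0,-31.5],[40,0,0,40,0,0,-42.1],[40,0,0,40,0,0,-42.1]]]'

```text
time: 7.28
tool_pos: [523.3, 47.5, 128.1]
tcp_rot: [-180.0, -0.0, 106.4]
ft_force: [-0.0, 0.5, -0.3]
finger_gap: 39.9
```

carry_out --commands '[[[40,0,0,0,0,0,0],[40,0,0,0,0,0,0]]]'

```text
time: 7.52
tool_pos: [523.8, 47.5, 128.7]
tcp_rot: [180.0, 0.0, 106.4]
ft_force: [-0.3, -0.2, 0.1]
finger_gap: 39.8
```

Run:
```python
from h import *
for _ in range(4): 
    s=r.sense(); print(s["tool_pos"].round(1),s["tcp_rot"].round(1)); Cam("side").snap()
T=Cam("top");im=T.snap();cv2.imwrite("pics/t1.png",cv2.resize(im[150:260,260:380],None,fx=6,fy=6,interpolation=cv2.INTER_CUBIC))
```

```text
[523.8  47.5 128.7] [180.    0.  106.4]
[523.8  47.5 128.7] [180.    0.  106.4]
[523.8  47.4 128.7] [180.    0.  106.4]
[523.7  47.4 128.6] [180.    0.  106.4]
```

View pics/t1.png

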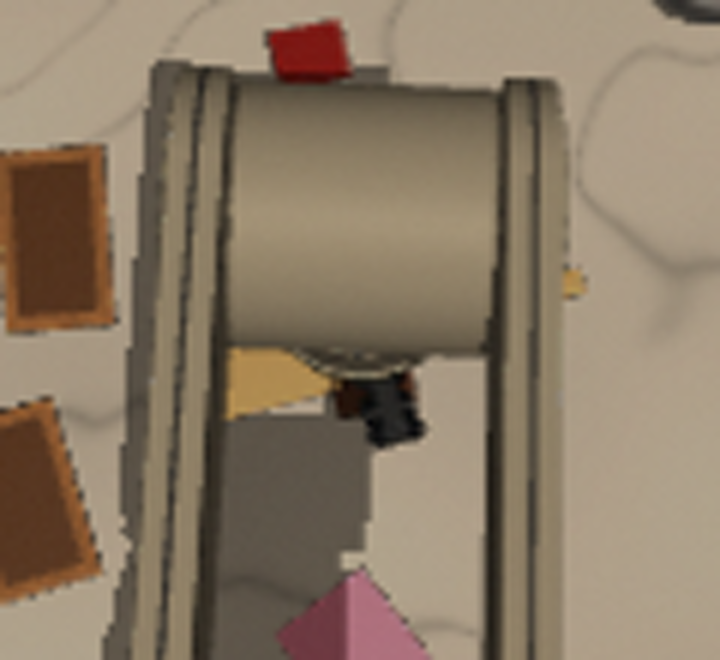

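The gripper sits above the spatula's balance point, clear of the bar. I descend and grip.

carry_out --commands '[[[36,0,0,30,0,0,0],[36,0,0,55,0,0,0],[36,0,0,70,0,0,0],[36,0,0,79.5,0,0,0],[36,0,0,79.5,0,0,0]]]'

```text
time: 8.4
tool_pos: [523.5, 47.5, 48.6]
tcp_rot: [-180.0, -0.0, 106.5]
ft_force: [0.5, 0.2, 0.5]
finger_gap: 36.2
```

carry_out --commands '[[[5,0,0,0,0,0,0],[5,0,0,0,0,0,0],[5,0,0,0,0,0,0],[5,0,0,0,0,0,0]]]' --grip_force 35

```text
time: 8.9
tool_pos: [524.7, 47.5, 50.1]
tcp_rot: [179.9, 0.0, 106.5]
ft_force: [-0.1, -0.2, 5.6]
finger_gap: 12.7
```

carry_out --commands '[[[5,0,0,-10,0,0,0],[5,0,0,-30,0,0,0],[5,0,0,-55,0,0,0],[5,0,0,-80,0,0,0],[5,0,0,-100,0,0,0]]]'

```text
time: 9.52
tool_pos: [523.7, 47.4, 150.5]
tcp_rot: [180.0, 0.0, 106.5]
ft_force: [-0.1, -0.6, -0.4]
finger_gap: 12.7
```

carry_out --commands '[[[5,-28,-17,0,0,0,0],[5,-60,-37,0,0,0,0],[5,-92,-57,0,0,0,0],[5,-120,-74,0,0,0,0],[5,-150,-92.4,0,0,0,0]]]'

```text
time: 10.15
tool_pos: [477.1, -123.5, 149.3]
tcp_rot: [-180.0, -0.0, 106.5]
ft_force: [0.4, 0.0, -0.8]
finger_gap: 12.4
```

carry_out --commands '[[[5,-32,-20,0,0,0,0],[5,-64,-40,0,0,0,0],[5,-96,-60,0,0,0,0],[5,-120,-74,0,0,0,0],[5,-136.5,-84,0,0,0,0]]]'

```text
time: 10.78
tool_pos: [435.4, -278.4, 149.3]
tcp_rot: [-180.0, -0.0, 106.5]
ft_force: [0.5, 0.6, -0.6]
finger_gap: 12.6
```

carry_out --commands '[[[5,0,0,0,0,0,0],[5,0,0,0,0,0,0]]]'

```text
time: 11.02
tool_pos: [436.1, -276.7, 148.9]
tcp_rot: [180.0, -0.0, 106.5]
ft_force: [1.0, 0.4, -0.6]
finger_gap: 12.4
```

Run:
```python
from h import *
s=r.sense(); print(s["tool_pos"].round(1),s["tcp_rot"].round(1),s["finger_gap"])
S,T=Cam("side"),Cam("top");im=S.snap();cv2.imwrite("pics/s2.png",cv2.resize(im[120:260,300:450],None,fx=4,fy=4,interpolation=cv2.INTER_CUBIC))
t=T.snap(); cv2.imwrite("pics/t2f.png",t)
hh,ss,v=[x.astype(int) for x in cv2.split(cv2.cvtColor(t,cv2.COLOR_BGR2HSV))]
c=np.vstack(blobs((hh>45)&(hh<85)&(ss>90),15)); print(len(c), rect(T,c,18))
P=cv2.convexHull(T.plane(c.reshape(-1,2),18)[:,:2].astype(np.float32)); print(cv2.minEnclosingCircle(P))
```

```text
[ 436.1 -276.7  148.9] [180.   -0.  106.5] 12.370101696695109
309 (array([346.1, 117.3]), 1800.2, 234.6, -69.6)
((425.7876892089844, 146.93377685546875), 900.245361328125)
```

View pics/s2.png

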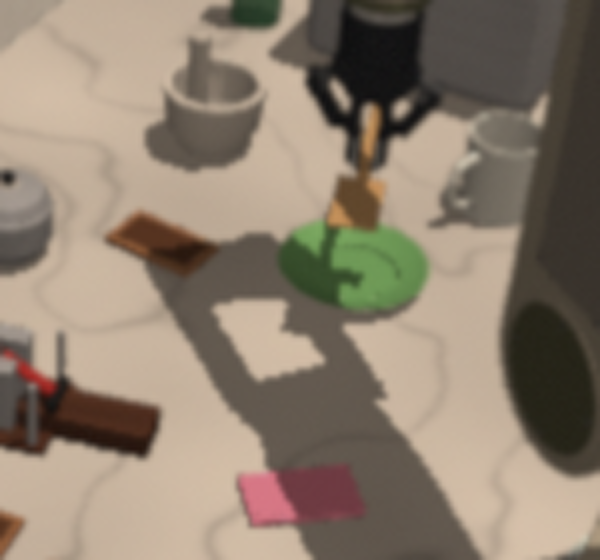

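The spatula is held level over the saucer. At the left edge, though, the red arm seems to slope down again, so I check the stand.

Run:
```python
from h import *
S=Cam("side");im=S.snap();cv2.imwrite("pics/s3.png",cv2.resize(im[160:255,240:360],None,fx=5,fy=5,interpolation=cv2.INTER_CUBIC))
p=np.load("stand.npy")
for x,z in((20,34),(20,98),(124,98),(126,39)): print(x,z,S.proj(stand_pt(p,x,0,z)),(S.proj(stand_pt(p,x,0,z))-[240,160])*5)
```

```text
20 34 [[314.16420916 217.19937848]] [[370.8210458 285.9968924]]
20 98 [[314.29579736 203.05964164]] [[371.47898681 215.29820819]]
124 98 [[286.11155408 196.91829385]] [[230.55777042 184.59146927]]
126 39 [[286.03189283 209.80618908]] [[230.15946414 249.03094542]]
```

View pics/s3.png

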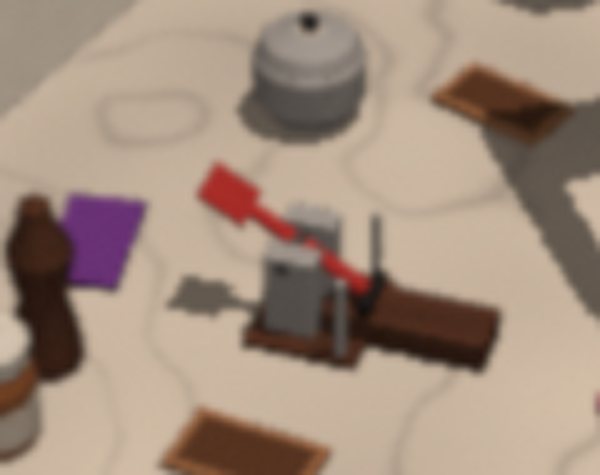

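The arm has closed: the gripper's knuckles must have knocked the bar while gripping the spatula. No coasters are in yet, so I lay the spatula down first and then re-latch the arm. From here on the tool keeps clear of the bar.

carry_out --commands '[[[5,0,0,30,0,0,0],[5,0,0,60,0,0,0],[5,0,0,85,0,0,0],[5,0,0,97,0,0,0],[5,0,0,102,0,0,0]]]'

```text
time: 11.8
tool_pos: [436.0, -277.0, 46.7]
tcp_rot: [-180.0, -0.0, 106.5]
ft_force: [-1.7, -0.7, 0.2]
finger_gap: 12.2
```

carry_out --commands '[[[5,0,0,2,0,0,0],[5,0,0,4,0,0,0],[5,0,0,5,0,0,0],[5,0,0,5,0,0,0]]]'

```text
time: 12.3
tool_pos: [436.1, -277.5, 42.3]
tcp_rot: [180.0, 0.0, 106.5]
ft_force: [-0.6, -1.1, -1.0]
finger_gap: 12.2
```

carry_out --commands '[[[5,0,0,1.2,0,0,0],[5,0,0,1.2,0,0,0],[30,0,0,1.2,0,0,0],[30,0,0,1.2,0,0,0],[30,0,0,1.2,0,0,0]]]'

```text
time: 12.92
tool_pos: [435.9, -277.3, 40.7]
tcp_rot: [-180.0, -0.0, 106.5]
ft_force: [0.4, 0.0, 0.3]
finger_gap: 30.3
```

carry_out --commands '[[[30,0,0,-20,0,0,0],[30,0,0,-60,0,0,0],[0,0,0,-110,0,0,0],[0,0,0,-160,0,0,0],[0,0,0,-180,0,0,0]]]'

```text
time: 13.55
tool_pos: [437.2, -278.3, 224.8]
tcp_rot: [179.8, 0.3, 106.5]
ft_force: [0.3, 0.4, -1.1]
finger_gap: -0.1
```

Run:
```python
from h import *
s=r.sense(); c=[436.1,-277.4,221.3,106.5]; print(s["tool_pos"],s["ft_force"]);p=np.load("stand.npy"); P=stand_pt(p,125,0)
print(P,go(c,[P[0],P[1],221,11.8]))
```

```text
[ 437.19335331 -278.31465914  224.75563749] [ 0.27885108  0.44880969 -1.09901754]
[677.15352533  77.60174167   0.        ] [2.719e+02 3.320e+02 3.000e-01 9.470e+01]
```

carry_out --commands '[[[0,27,33,0,0,0,10],[0,54,66,0,0,0,20],[0,81,99,0,0,0,30],[0,108,132,0,0,0,40],[0,136,166,0,0,0,50]]]'

```text
time: 14.18
tool_pos: [557.1, -98.6, 220.7]
tcp_rot: [180.0, 0.0, 56.2]
ft_force: [-0.3, 0.2, 0.7]
finger_gap: -0.3
```

carry_out --commands '[[[0,43,0.5,0,0,0,10],[0,86,1,0,0,0,20],[0,129,1.5,0,0,0,30],[0,172,2,20,0,0,40],[0,214.5,2.5,50,0,0,44.7]]]'

```text
time: 14.8
tool_pos: [678.5, 79.0, 171.5]
tcp_rot: [180.0, -0.2, 11.6]
ft_force: [0.6, 0.2, -0.8]
finger_gap: -0.1
```

carry_out --commands '[[[0,0,0,20,0,0,0],[0,0,0,40,0,0,0],[0,0,0,47,0,0,0],[0,0,0,52,0,0,0],[0,0,0,57,0,0,0]]]'

```text
time: 15.42
tool_pos: [678.5, 77.2, 116.1]
tcp_rot: [180.0, -0.3, 11.8]
ft_force: [1.8, 0.5, 6.3]
finger_gap: 0.2
```

Commanded z is now about 114. I press on down to 58.

carry_out --commands '[[[0,0,0,5,0,0,0],[0,0,0,10,0,0,0],[0,0,0,15,0,0,0],[0,0,0,20,0,0,0],[0,0,0,25,0,0,0]]]'

```text
time: 16.05
tool_pos: [680.5, 77.6, 92.8]
tcp_rot: [179.9, -0.5, 11.8]
ft_force: [5.1, 1.4, 8.8]
finger_gap: -0.0
```

carry_out --commands '[[[0,0,0,4,0,0,0],[0,0,0,8,0,0,0],[0,0,0,12,0,0,0],[0,0,0,15,0,0,0],[0,0,0,18,0,0,0]]]'

```text
time: 16.68
tool_pos: [679.7, 77.4, 74.3]
tcp_rot: [179.9, -0.4, 11.8]
ft_force: [0.6, 0.5, 6.3]
finger_gap: -0.4
```

carry_out --commands '[[[0,0,0,3,0,0,0],[0,0,0,6,0,0,0],[0,0,0,9,0,0,0],[0,0,0,12,0,0,0],[0,0,0,13,0,0,0]]]'

```text
time: 17.3
tool_pos: [679.7, 77.8, 62.0]
tcp_rot: [179.9, -0.4, 11.8]
ft_force: [-3.7, 0.4, 22.4]
finger_gap: 0.0
```

carry_out --commands '[[[0,0,0,-8,0,0,0],[0,0,0,-30,0,0,0],[0,0,0,-70,0,0,0],[20,0,0,-110,0,0,0],[40,0,0,-140,0,0,0]]]'

```text
time: 17.92
tool_pos: [677.3, 77.7, 201.1]
tcp_rot: [180.0, -0.1, 11.8]
ft_force: [0.3, 0.6, 0.5]
finger_gap: 36.0
```

carry_out --commands '[[[80,-21,-32,0,0,0,1],[80,-42,-64,0,0,0,2],[80,-63,-96,0,0,0,3],[80,-84,-128,0,0,0,4],[80,-105,-160,20,0,0,5]]]'

```text
time: 18.55
tool_pos: [541.8, 214.0, 180.5]
tcp_rot: [-180.0, -0.3, 6.8]
ft_force: [0.5, 0.7, -0.7]
finger_gap: 79.9
```

carry_out --commands '[[[80,0,0,0,0,0,0],[80,0,0,0,0,0,0]]]'

```text
time: 18.8
tool_pos: [541.8, 212.7, 178.7]
tcp_rot: [180.0, -0.1, 6.8]
ft_force: [1.0, -0.6, 0.5]
finger_gap: 79.6
```

```bash
cat >> h.py <<'E'
def coasters(im,T,z=8):
    h,s,v=[x.astype(int) for x in cv2.split(cv2.cvtColor(im,cv2.COLOR_BGR2HSV))]
    for n,m in(("brown",(h<16)&(s>110)&(v<165)),("blue",(h>95)&(h<125)&(s>120))):
        m[:100]=m[290:]=False; m[:,:160]=m[:,500:]=False
        for c in blobs(m,200): print(n,c.reshape(-1,2).mean(0).round(),*rect(T,c,z))
E
python3 - <<'E'
from h import *
s=r.sense(); print(s["tool_pos"],s["tcp_rot"],s["finger_gap"])
S,T=Cam("side"),Cam("top");im=S.snap();cv2.imwrite("pics/s4.png",cv2.resize(im[150:330,210:450],None,fx=3.3,fy=3.3,interpolation=cv2.INTER_CUBIC))
t=T.snap(); coasters(t,T); cv2.imwrite("pics/t4.png",cv2.resize(t[110:300,170:470],None,fx=2.6,fy=2.6,interpolation=cv2.INTER_CUBIC))
E
```

```text
[541.76723738 212.68480961 178.70242989] [ 1.79988044e+02 -5.08118782e-02  6.84719694e+00] 79.6270551624552
brown [262. 233.] [430.3 230.1] 98.5 53.4 18.4
brown [316. 189.] [568.7  55.4] 168.9 94.8 12.5
brown [402. 181.] [ 618.2 -224.5] 100.2 59.5 -6.6
brown [274. 134.] [764.4 208.3] 80.9 48.5 25.2
```

View pics/s4.png

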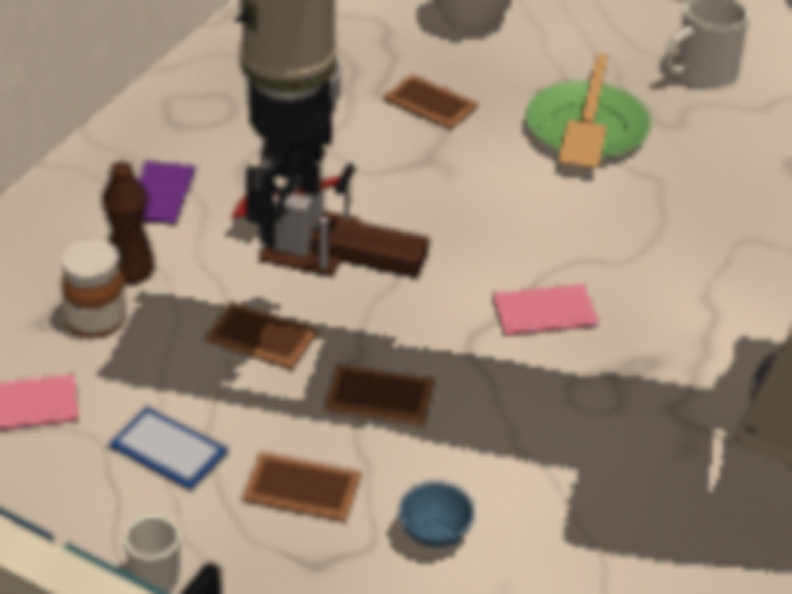

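The spatula lies across the saucer and the arm is latched open again, with the bar at crop (345,178). The coasters have not moved. First coaster: I descend with the jaws wide and probe the fingertip depth.

carry_out --commands '[[[74,-2.6,0.3,45,0,0,0],[74,-2.6,0.3,90,0,0,0],[74,-2.6,0.3,125,0,0,0],[74,-2.6,0.3,145,0,0,0],[70,-2.6,0.3,155,0,0,0]]]'

```text
time: 19.52
tool_pos: [539.2, 211.8, 22.3]
tcp_rot: [180.0, 0.0, 6.8]
ft_force: [0.6, 0.8, 0.3]
finger_gap: 69.8
```

carry_out --commands '[[[70,0,0,2,0,0,0],[70,0,0,4,0,0,0],[70,0,0,5,0,0,0],[70,0,0,5,0,0,0]]]'

```text
time: 20.02
tool_pos: [539.2, 212.4, 18.4]
tcp_rot: [-180.0, -0.1, 6.8]
ft_force: [-0.2, -0.2, 0.5]
finger_gap: 70.0
```

carry_out --commands '[[[70,0,0,1,0,0,0],[70,0,0,2,0,0,0],[70,0,0,2,0,0,0]]]'

```text
time: 20.4
tool_pos: [538.7, 212.2, 15.7]
tcp_rot: [180.0, 0.0, 6.8]
ft_force: [-0.4, 0.2, 0.5]
finger_gap: 70.3
```

carry_out --commands '[[[55,0,0,0,0,0,0],[55,0,0,0,0,0,0],[55,0,0,0,0,0,0],[55,0,0,0,0,0,0]]]' --grip_force 50

```text
time: 20.9
tool_pos: [539.2, 212.4, 16.2]
tcp_rot: [-180.0, -0.0, 6.8]
ft_force: [-0.8, -0.4, 6.0]
finger_gap: 58.2
```

The jaws hold the coaster (gap 58). I lift it, carry it to the mouth and take a look from above.

carry_out --commands '[[[55,0,0,-15,0,0,0],[55,0,0,-40,0,0,0],[55,-10,20,-70,0,0,0],[55,-25,48,-80,0,0,-2],[55,-44,84,-80,0,0,-5]]]'

```text
time: 21.52
tool_pos: [505.8, 123.3, 97.9]
tcp_rot: [180.0, -0.2, 12.0]
ft_force: [0.5, 0.6, -0.4]
finger_gap: 58.0
```

Run:
```python
from h import *
s=r.sense(); print(s["tool_pos"],s["tcp_rot"],s["finger_gap"])
c=[*s["tool_pos"][:2],96,11.8]; p=np.load("stand.npy")
for x in(-85,-40): P=stand_pt(p,x,0); print(P,go(c,[P[0],P[1],47,11.8]))
```

```text
[505.82813323 123.25468134  97.92352972] [ 1.79983335e+02 -1.74791950e-01  1.19568660e+01] 58.037295432810964
[471.62077778  34.51706127   0.        ] [-51.6  79.9  49.    0. ]
[515.6635094   43.74949279   0.        ] [-6.6 79.8 49.   0. ]
```

carry_out --commands '[[[55,-13,20,0,0,0,0],[55,-26,45,0,0,0,0],[55,-42,70,10,0,0,0],[55,-51.4,80,35,0,0,0],[55,-51.4,80,49,0,0,0]]]'

```text
time: 22.15
tool_pos: [470.1, 34.2, 46.0]
tcp_rot: [-180.0, 0.1, 11.7]
ft_force: [-0.3, 0.0, -0.0]
finger_gap: 58.4
```

carry_out --commands '[[[55,0,0,0,0,0,0],[55,0,0,0,0,0,0]]]'

```text
time: 22.4
tool_pos: [472.0, 35.3, 47.6]
tcp_rot: [180.0, -0.1, 11.9]
ft_force: [0.0, 1.0, 0.2]
finger_gap: 58.3
```

Run:
```python
from h import *
s=r.sense(); print(s["tool_pos"].round(1),s["tcp_rot"].round(1),s["finger_gap"].round(1))
S,T=Cam("side"),Cam("top");im=S.snap();a=cv2.resize(im[170:270,250:370],None,fx=4,fy=4,interpolation=cv2.INTER_CUBIC)
t=T.snap();b=cv2.resize(t[140:240,250:350],None,fx=4,fy=4,interpolation=cv2.INTER_CUBIC)
cv2.imwrite("pics/a5.png",np.hstack([a[:400],b[:400]])[:, :800])
```

```text
Traceback (most recent call last):
AttributeError: 'float' object has no attribute 'round'
```

carry_out --commands '[[[55,12,0,0,0,0,0],[55,24,0,0,0,0,0],[55,36,0,0,0,0,0],[55,44,0,0,0,0,0],[55,44,0,3,0,0,0]]]'

```text
time: 23.02
tool_pos: [515.1, 43.9, 43.9]
tcp_rot: [180.0, -0.0, 11.8]
ft_force: [-0.1, 0.0, -1.3]
finger_gap: 59.0
```

Run:
```python
from h import *
s=r.sense(); print(s["tool_pos"].round(1),s["tcp_rot"].round(1),s["ft_force"])
S,T=Cam("side"),Cam("top");im=S.snap();a=cv2.resize(im[170:270,260:360],None,fx=4,fy=4,interpolation=cv2.INTER_CUBIC)
t=T.snap();b=cv2.resize(t[140:240,260:360],None,fx=4,fy=4,interpolation=cv2.INTER_CUBIC)
cv2.imwrite("pics/a5.png",np.hstack([a,b]))
```

```text
[515.1  43.9  43.9] [180.   -0.   11.8] [-0.06283314  0.0287363  -1.30525223]
```

View pics/a5.png

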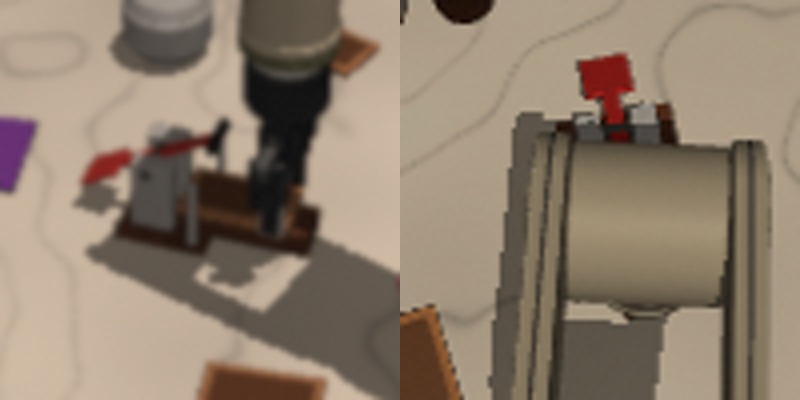

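The view is good: the coaster lies level over the seat, the arm is up and the bar is clear. I lower it and nudge it in to the backstop while held.

carry_out --commands '[[[55,0,0,1,0,0,0],[55,2,0,1,0,0,0],[55,4,0,1,0,0,0],[55,4,0,1,0,0,0]]]'

```text
time: 23.62
tool_pos: [518.4, 44.6, 43.0]
tcp_rot: [180.0, -0.0, 11.8]
ft_force: [-0.7, -0.5, -0.4]
finger_gap: 58.4
```

carry_out --commands '[[[55,1,0,0,0,0,0],[55,2,0,0,0,0,0],[55,2,0,0,0,0,0]]]'

```text
time: 24.0
tool_pos: [519.0, 44.8, 42.3]
tcp_rot: [-180.0, 0.2, 11.8]
ft_force: [-5.7, -1.9, 1.5]
finger_gap: 58.4
```

Backstop contact (−6 N). I set the coaster down, release and back out.

carry_out --commands '[[[55,-0.5,0,0.8,0,0,0],[68,-0.5,0,0.8,0,0,0],[68,-0.5,0,0.8,0,0,0],[70,-0.5,0,0,0,0,0]]]'

```text
time: 24.5
tool_pos: [519.8, 45.0, 42.9]
tcp_rot: [-180.0, -0.0, 11.8]
ft_force: [-0.4, -0.6, -0.2]
finger_gap: 70.1
```

carry_out --commands '[[[70,-15,0,-5,0,0,0],[70,-45,0,-15,0,0,0],[74,-70,0,-55,0,0,0],[78,-70,0,-110,0,0,0],[78,-70,0,-110,0,0,0]]]'

```text
time: 25.12
tool_pos: [454.6, 30.4, 158.3]
tcp_rot: [179.9, -0.6, 11.8]
ft_force: [-0.1, -0.1, -0.7]
finger_gap: 78.0
```

```bash
cat >> h.py <<'E'
def grip(cx,cy,a,off=-37):
    return cx+off*np.cos(np.radians(a)), cy+off*np.sin(np.radians(a))
E
python3 - <<'E'
from h import *
s=r.sense(); print(s["tool_pos"].round(1),s["tcp_rot"].round(1),s["ft_force"])
S,T=Cam("side"),Cam("top");t=T.snap(); coasters(t,T)
cur=[*s["tool_pos"],11.8]
x,y=grip(431.9,227.5,18.7); print(x,y,go(cur,[x,y,100,18.7]))
E
```

```text
[454.6  30.4 158.3] [179.9  -0.6  11.8] [-0.10497    -0.09469629 -0.73738994]
brown [264. 233.] [431.9 227.2] 99.8 59.0 18.5
brown [221. 231.] [435.  366.6] 98.8 60.0 15.7
brown [315. 182.] [600.4  62.6] 103.6 94.6 12.1
brown [402. 181.] [ 618.2 -224.5] 100.2 59.5 -6.6
brown [274. 134.] [764.4 208.3] 80.9 48.5 25.2
blue [216. 190.] [567.7 390.5] 96.3 57.9 -2.5
396.85321972339693 215.63731934832998 [ -18.6 -193.1   58.3   -6.9]
```

carry_out --commands '[[[78,-3,-40,0,0,0,-1.5],[78,-6,-80,0,0,0,-3],[78,-9,-120,20,0,0,-4.5],[78,-12,-160,40,0,0,-6],[78,-15.3,-192.1,70,0,0,-6.8]]]'

```text
time: 25.8
tool_pos: [396.2, 216.9, 81.6]
tcp_rot: [-180.0, -0.0, 18.7]
ft_force: [0.7, -0.3, -0.4]
finger_gap: 78.0
```

carry_out --commands '[[[78,0,0,20,0,0,0],[78,0,0,40,0,0,0],[74,0,0,40,0,0,0],[74,0,0,40,0,0,0]]]'

```text
time: 26.3
tool_pos: [396.7, 215.4, 42.8]
tcp_rot: [-180.0, 0.0, 18.6]
ft_force: [-0.2, 0.4, 0.2]
finger_gap: 74.2
```

carry_out --commands '[[[74,0,0,12,0,0,0],[72,0,0,20,0,0,0],[72,0,0,25.5,0,0,0],[72,0,0,25.5,0,0,0]]]'

```text
time: 26.8
tool_pos: [396.3, 215.3, 16.7]
tcp_rot: [180.0, 0.1, 18.6]
ft_force: [-0.3, 0.1, -0.2]
finger_gap: 71.7
```

carry_out --commands '[[[55,0,0,0,0,0,0],[55,0,0,0,0,0,0],[55,0,0,0,0,0,0],[55,0,0,0,0,0,0]]]'

```text
time: 27.3
tool_pos: [397.3, 215.7, 18.0]
tcp_rot: [-180.0, -0.1, 18.6]
ft_force: [-2.0, 0.1, 5.2]
finger_gap: 57.9
```

carry_out --commands '[[[55,0,0,-20,0,0,0],[55,0,0,-50,0,0,0],[55,0,0,-85,0,0,0],[55,0,0,-90,0,0,0],[55,0,0,-90,0,0,0]]]'

```text
time: 27.92
tool_pos: [396.8, 215.5, 107.1]
tcp_rot: [-180.0, -0.0, 18.6]
ft_force: [-0.3, 0.4, 0.2]
finger_gap: 57.7
```

Run:
```python
from h import *
s=r.sense(); print(s["tool_pos"].round(1),s["tcp_rot"].round(1))
cur=[*s["tool_pos"],s["tcp_rot"][2]]; p=np.load("stand.npy")
P=stand_pt(p,-85,0); print(P,go(cur,[P[0],P[1],56,11.8]))
```

```text
[396.8 215.5 107.1] [-180.    -0.    18.6]
[471.62077778  34.51706127   0.        ] [ 13.1 195.4  51.1   6.8]
```

carry_out --commands '[[[55,3,40,0,0,0,1.5],[55,6,80,0,0,0,3],[55,9,120,0,0,0,4.5],[55,12,160,15,0,0,6],[55,13.1,195.4,35,0,0,6.8]]]'

```text
time: 28.55
tool_pos: [471.4, 33.1, 70.6]
tcp_rot: [-180.0, 0.1, 11.8]
ft_force: [0.5, 0.6, -1.0]
finger_gap: 57.9
```

carry_out --commands '[[[55,0,0,16,0,0,0],[55,0,0,16,0,0,0],[55,14,0,16,0,0,0],[55,28,0,16,0,0,0],[55,40,0,16,0,0,0]]]'

```text
time: 29.18
tool_pos: [511.0, 44.0, 56.6]
tcp_rot: [-180.0, -0.0, 11.9]
ft_force: [0.4, 0.4, 0.0]
finger_gap: 57.9
```

carry_out --commands '[[[55,4,0,1,0,0,0],[55,6,0,3,0,0,0],[55,8,0,4,0,0,0],[55,8,0,4,0,0,0]]]'

```text
time: 29.68
tool_pos: [518.4, 44.3, 52.2]
tcp_rot: [-180.0, 0.0, 11.8]
ft_force: [-0.1, 0.6, -0.0]
finger_gap: 57.9
```

carry_out --commands '[[[55,1,0,0,0,0,0],[55,2,0,0,0,0,0],[55,2.5,0,0,0,0,0],[55,2.5,0,0,0,0,0]]]'

```text
time: 30.18
tool_pos: [519.6, 44.5, 52.0]
tcp_rot: [-180.0, 0.2, 11.8]
ft_force: [-8.1, -1.9, 4.6]
finger_gap: 58.0
```

carry_out --commands '[[[55,-0.6,0,0.6,0,0,0],[68,-0.6,0,0.6,0,0,0],[68,-0.6,0,0.6,0,0,0],[70,-0.6,0,0,0,0,0]]]'

```text
time: 30.68
tool_pos: [520.6, 44.7, 52.4]
tcp_rot: [180.0, -0.0, 11.8]
ft_force: [0.0, -0.3, 0.6]
finger_gap: 69.8
```

carry_out --commands '[[[70,-15,0,-5,0,0,0],[70,-45,0,-15,0,0,0],[74,-70,0,-55,0,0,0],[78,-70,0,-80,0,0,0],[78,-70,0,-80,0,0,0]]]'

```text
time: 31.3
tool_pos: [453.8, 30.2, 135.0]
tcp_rot: [179.9, -0.3, 11.8]
ft_force: [-0.2, 0.0, -0.2]
finger_gap: 78.2
```

carry_out --commands '[[[78,0,0,0,0,0,0],[78,0,0,0,0,0,0]]]'

```text
time: 31.55
tool_pos: [451.1, 30.4, 130.9]
tcp_rot: [-180.0, 0.1, 11.8]
ft_force: [0.8, -0.4, 0.2]
finger_gap: 78.2
```

Run:
```python
from h import *
s=r.sense(); print(s["tool_pos"].round(1),s["tcp_rot"].round(1),s["ft_force"])
S,T=Cam("side"),Cam("top");t=T.snap(); coasters(t,T); im=S.snap()
a=cv2.resize(im[170:270,260:360],None,fx=4,fy=4,interpolation=cv2.INTER_CUBIC);b=cv2.resize(t[140:240,260:360],None,fx=4,fy=4,interpolation=cv2.INTER_CUBIC)
cv2.imwrite("pics/a6.png",np.hstack([a,b]))
cur=[*s["tool_pos"],s["tcp_rot"][2]]
x,y=grip(435,366.7,15.5); print(x,y,go(cur,[x,y,60,15.5]))
```

```text
[451.1  30.4 130.9] [-1.80e+02  1.00e-01  1.18e+01] [ 0.84281389 -0.42328795  0.24852721]
brown [221. 231.] [434.9 366.8] 99.1 59.8 15.2
brown [315. 183.] [598.5  62.1] 107.5 94.9 12.1
brown [402. 181.] [ 618.2 -224.5] 100.2 59.5 -6.6
brown [274. 134.] [763.7 208.1] 79.5 48.5 25.2
blue [216. 190.] [568.4 390.4] 97.2 58.3 -3.1
399.34567323128095 356.8121800851045 [  16.1 -330.1   70.9   -3.7]
```

View pics/a6.png

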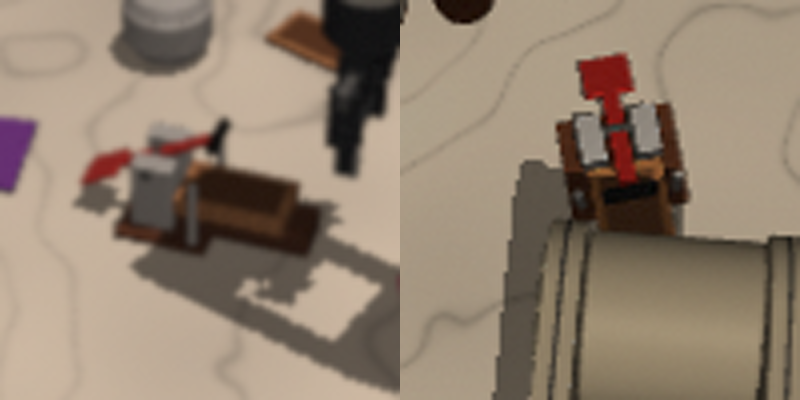

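Two coasters lie neatly stacked against the backstop, with the arm still up. Third coaster next.

carry_out --commands '[[[78,3,-55,0,0,0,-0.7],[78,6,-110,0,0,0,-1.4],[78,9,-165,0,0,0,-2.1],[78,12,-220,0,0,0,-2.8],[78,13.5,-277,10,0,0,-3.7]]]'

```text
time: 32.28
tool_pos: [408.4, 306.3, 122.5]
tcp_rot: [-180.0, -0.1, 15.5]
ft_force: [1.3, 0.1, -0.4]
finger_gap: 78.0
```

carry_out --commands '[[[78,0,-30,15,0,0,0],[78,0,-53,40,0,0,0],[78,0,-53,65,0,0,0],[76,0,-53,80,0,0,0],[74,0,-53,80,0,0,0]]]'

```text
time: 32.9
tool_pos: [393.2, 354.3, 40.7]
tcp_rot: [179.9, 0.2, 15.5]
ft_force: [-0.7, 0.1, 0.4]
finger_gap: 74.0
```

carry_out --commands '[[[74,0,0,0,0,0,0],[74,0,0,0,0,0,0]]]'

```text
time: 33.15
tool_pos: [395.2, 355.7, 43.6]
tcp_rot: [-180.0, -0.1, 15.5]
ft_force: [-1.3, -0.1, 0.6]
finger_gap: 74.0
```

carry_out --commands '[[[74,5,0,8,0,0,0],[72,5,0,18,0,0,0],[72,5,0,24,0,0,0],[72,5,0,24,0,0,0],[72,5,0,24,0,0,0]]]'

```text
time: 33.78
tool_pos: [399.0, 356.7, 18.3]
tcp_rot: [180.0, 0.0, 15.5]
ft_force: [-0.4, 0.7, 0.1]
finger_gap: 71.7
```

carry_out --commands '[[[55,0,0,0.8,0,0,0],[55,0,0,0.8,0,0,0],[55,0,0,0.8,0,0,0],[55,0,0,0.8,0,0,0]]]'

```text
time: 34.28
tool_pos: [399.4, 357.0, 18.6]
tcp_rot: [-180.0, -0.0, 15.5]
ft_force: [-3.1, -2.2, 6.9]
finger_gap: 57.6
```

carry_out --commands '[[[55,0,0,-20,0,0,0],[55,0,0,-50,0,0,0],[55,0,0,-85,0,0,0],[55,0,0,-90,0,0,0],[55,0,0,-90,0,0,0]]]'

```text
time: 34.9
tool_pos: [399.1, 356.7, 107.4]
tcp_rot: [-180.0, -0.0, 15.5]
ft_force: [0.6, -0.3, -0.1]
finger_gap: 57.3
```

carry_out --commands '[[[55,0,0,0,0,0,0]]]'

```text
time: 35.02
tool_pos: [398.2, 356.0, 105.9]
tcp_rot: [179.9, 0.1, 15.5]
ft_force: [0.1, -0.0, -1.3]
finger_gap: 57.6
```

Run:
```python
from h import *
s=r.sense(); print(s["tool_pos"].round(1),s["tcp_rot"].round(1))
cur=[*s["tool_pos"],s["tcp_rot"][2]]; p=np.load("stand.npy")
P=stand_pt(p,-85,0); print(P,go(cur,[P[0],P[1],64.5,11.8]))
```

```text
[398.2 356.  105.9] [1.799e+02 1.000e-01 1.550e+01]
[471.62077778  34.51706127   0.        ] [-15.2 329.4  41.4   3.7]
```

carry_out --commands '[[[55,-3,50,0,0,0,1],[55,-6,105,0,0,0,2],[55,-9,160,0,0,0,3],[55,-12,215,0,0,0,3.7],[55,-14,270,10,0,0,3.7]]]'

```text
time: 35.65
tool_pos: [457.8, 91.1, 96.9]
tcp_rot: [-180.0, 0.0, 11.8]
ft_force: [1.4, -0.1, -0.1]
finger_gap: 57.5
```

carry_out --commands '[[[55,2,35,10,0,0,0],[55,2,59,25,0,0,0],[55,2,59,32,0,0,0],[55,2,59,32,0,0,0],[55,2,59,32,0,0,0]]]'

```text
time: 36.28
tool_pos: [471.7, 36.3, 65.6]
tcp_rot: [-180.0, 0.0, 11.9]
ft_force: [-0.7, 0.2, -1.2]
finger_gap: 57.8
```

Run:
```python
from h import *
s=r.sense(); print(s["tool_pos"].round(1),s["tcp_rot"].round(1),s["finger_gap"])
cur=[*s["tool_pos"],s["tcp_rot"][2]]; p=np.load("stand.npy")
P=stand_pt(p,-85,0); print(P,go(cur,[P[0],P[1],64.5,11.8]))
```

```text
[471.7  36.3  65.6] [-180.     0.    11.9] 57.774617746774716
[471.62077778  34.51706127   0.        ] [-0.4  1.7  1.1  0.1]
```

carry_out --commands '[[[55,0,1.2,0,0,0,0],[55,14,1.2,0,0,0,0],[55,28,1.2,0,0,0,0],[55,42,1.2,1,0,0,0],[55,47,1.2,3,0,0,0]]]'

```text
time: 36.9
tool_pos: [519.0, 44.3, 63.1]
tcp_rot: [180.0, -0.1, 11.9]
ft_force: [0.5, 0.7, -1.6]
finger_gap: 57.3
```

carry_out --commands '[[[55,1,0,1,0,0,0],[55,2,0,1.5,0,0,0],[55,3,0,1.5,0,0,0],[55,3,0,1.5,0,0,0]]]'

```text
time: 37.4
tool_pos: [519.4, 44.4, 60.7]
tcp_rot: [-180.0, 0.2, 11.8]
ft_force: [-7.7, -0.5, 4.1]
finger_gap: 57.6
```

carry_out --commands '[[[55,-0.6,0,0.6,0,0,0],[68,-0.6,0,0.6,0,0,0],[68,-0.6,0,0.6,0,0,0],[70,-0.6,0,0,0,0,0]]]'

```text
time: 37.9
tool_pos: [520.6, 44.3, 61.1]
tcp_rot: [180.0, -0.0, 11.8]
ft_force: [0.8, 0.0, -0.2]
finger_gap: 69.4
```

carry_out --commands '[[[70,-15,0,-5,0,0,0],[70,-45,0,-15,0,0,0],[74,-70,0,-55,0,0,0],[78,-70,0,-80,0,0,0],[78,-70,0,-80,0,0,0]]]'

```text
time: 38.52
tool_pos: [453.7, 29.9, 143.7]
tcp_rot: [179.9, -0.3, 11.8]
ft_force: [0.5, 0.2, -0.4]
finger_gap: 78.2
```

carry_out --commands '[[[78,15,54,0,0,0,3.7],[78,30,108,0,0,0,7.4],[78,45,162,0,0,0,11],[78,60,216,10,0,0,15],[78,76,272,30,0,0,18.4]]]'

```text
time: 39.15
tool_pos: [583.1, -222.5, 110.1]
tcp_rot: [180.0, -0.0, -6.7]
ft_force: [0.8, 0.4, 0.5]
finger_gap: 77.6
```

carry_out --commands '[[[78,0,0,20,0,0,0],[78,0,0,40,0,0,0],[76,0,0,65,0,0,0],[74,0,0,65,0,0,0],[74,0,0,65,0,0,0]]]'

```text
time: 39.78
tool_pos: [582.2, -219.9, 46.7]
tcp_rot: [180.0, -0.0, -6.5]
ft_force: [0.7, -0.1, 1.0]
finger_gap: 74.1
```

Run:
```python
from h import *
T=Cam("top"); t=T.snap(); coasters(t,T); s=r.sense(); print(s["tool_pos"].round(1),s["tcp_rot"].round(1))
cur=[*s["tool_pos"],s["tcp_rot"][2]]; x,y=grip(618.2,-224.5,-6.6); print(x,y,go(cur,[x,y,17.3,-6.6]))
S=Cam("side"); im=S.snap(); cv2.imwrite("pics/s7.png",cv2.resize(im[150:330,210:450],None,fx=3.3,fy=3.3,interpolation=cv2.INTER_CUBIC))
```

```text
brown [316. 189.] [568.7  55.4] 168.9 94.8 12.5
brown [274. 134.] [763.7 208.1] 79.5 48.5 25.2
blue [216. 190.] [567.9 390.5] 96.0 57.9 -2.5
[ 582.7 -220.3   47.4] [ 1.8e+02 -1.0e-01 -6.5e+00]
581.4452076727854 -220.24732543176393 [-1.2  0.1 30.1  0.1]
```

View pics/s7.png

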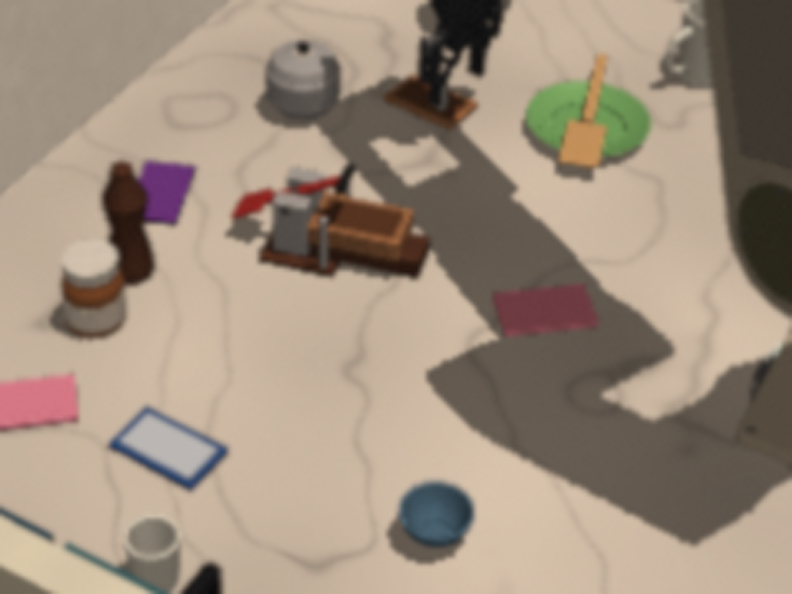

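The pile of three is neat and the arm is up. The gripper straddles the fourth brown coaster at crop (430,100), so I grip it.

carry_out --commands '[[[74,-1,0,12,0,0,0],[72,-1,0,23,0,0,0],[72,-1,0,28.8,0,0,0],[72,-1,0,28.8,0,0,0]]]'

```text
time: 40.38
tool_pos: [580.2, -220.3, 16.1]
tcp_rot: [-180.0, 0.1, -6.6]
ft_force: [0.4, -0.4, 0.6]
finger_gap: 72.4
```

carry_out --commands '[[[55,0,0,0,0,0,0],[55,0,0,0,0,0,0],[55,0,0,0,0,0,0],[55,0,0,0,0,0,0]]]'

```text
time: 40.88
tool_pos: [581.4, -220.8, 17.7]
tcp_rot: [180.0, -0.1, -6.6]
ft_force: [0.4, -0.2, 2.8]
finger_gap: 58.1
```

carry_out --commands '[[[55,0,0,-20,0,0,0],[55,0,0,-50,0,0,0],[55,0,0,-85,0,0,0],[55,0,0,-90,0,0,0],[55,0,0,-90,0,0,0]]]'

```text
time: 41.5
tool_pos: [581.1, -220.6, 107.8]
tcp_rot: [180.0, -0.0, -6.6]
ft_force: [0.3, -0.6, -2.0]
finger_gap: 57.9
```

carry_out --commands '[[[55,0,0,0,0,0,0],[55,0,0,0,0,0,0]]]'

```text
time: 41.75
tool_pos: [580.0, -220.1, 105.6]
tcp_rot: [-180.0, 0.1, -6.6]
ft_force: [-0.1, 0.6, -1.2]
finger_gap: 58.0
```

Run:
```python
from h import *
s=r.sense(); print(s["tool_pos"].round(1),s["tcp_rot"].round(1))
cur=[*s["tool_pos"],s["tcp_rot"][2]]; p=np.load("stand.npy")
P=stand_pt(p,-85,0); print(P,go(cur,[P[0],P[1],72.5,11.8]))
```

```text
[ 580.  -220.1  105.6] [-1.8e+02  1.0e-01 -6.6e+00]
[471.62077778  34.51706127   0.        ] [-136.9 -240.5   33.1  -18.4]
```

carry_out --commands '[[[55,-50,-20,0,0,0,-3.7],[55,-90,-55,0,0,0,-7.4],[55,-120,-95,0,0,0,-11],[55,-132,-145,0,0,0,-15],[55,-137,-195,5,0,0,-18.4]]]'

```text
time: 42.38
tool_pos: [466.5, -9.9, 102.0]
tcp_rot: [180.0, -0.0, 11.9]
ft_force: [0.2, -0.2, -0.9]
finger_gap: 58.2
```

carry_out --commands '[[[55,6,-22,0,0,0,0],[55,13.3,-43.2,0,0,0,0],[55,13.3,-43.2,20,0,0,0],[55,13.3,-43.2,29,0,0,0],[55,13.3,-43.2,29,0,0,0]]]'

```text
time: 43.0
tool_pos: [470.3, 33.7, 72.1]
tcp_rot: [-180.0, 0.2, 11.8]
ft_force: [0.2, -0.6, -0.3]
finger_gap: 57.9
```

carry_out --commands '[[[55,0,0,0,0,0,0],[55,0,0,0,0,0,0]]]'

```text
time: 43.25
tool_pos: [472.0, 33.6, 73.9]
tcp_rot: [180.0, -0.1, 11.8]
ft_force: [0.2, 0.1, -0.4]
finger_gap: 57.9
```

carry_out --commands '[[[55,0,-0.8,0,0,0,0],[55,14,-0.8,0,0,0,0],[55,28,-0.8,0,0,0,0],[55,42,-0.8,1,0,0,0],[55,47,-0.8,3,0,0,0]]]'

```text
time: 43.88
tool_pos: [518.1, 44.4, 70.5]
tcp_rot: [180.0, -0.0, 11.8]
ft_force: [-0.3, 0.1, -0.2]
finger_gap: 58.0
```

carry_out --commands '[[[55,1,0,1,0,0,0],[55,2,0,1.8,0,0,0],[55,3,0,1.8,0,0,0],[55,3,0,1.8,0,0,0]]]'

```text
time: 44.38
tool_pos: [518.7, 44.6, 67.7]
tcp_rot: [-180.0, 0.2, 11.8]
ft_force: [-4.7, -2.2, 0.1]
finger_gap: 57.8
```

carry_out --commands '[[[55,-0.6,0,0.6,0,0,0],[68,-0.6,0,0.6,0,0,0],[68,-0.6,0,0.6,0,0,0],[70,-0.6,0,0,0,0,0]]]'

```text
time: 44.88
tool_pos: [519.9, 44.8, 68.6]
tcp_rot: [180.0, -0.0, 11.8]
ft_force: [-0.8, 0.6, -0.3]
finger_gap: 69.6
```

carry_out --commands '[[[70,-15,0,-5,0,0,0],[70,-45,0,-15,0,0,0],[74,-70,0,-55,0,0,0],[78,-70,0,-80,0,0,0],[78,-70,0,-80,0,0,0]]]'

```text
time: 45.5
tool_pos: [453.0, 30.4, 151.1]
tcp_rot: [179.9, -0.3, 11.8]
ft_force: [-0.3, 0.2, 0.6]
finger_gap: 78.3
```

carry_out --commands '[[[78,0,-55,0,0,0,3],[78,10,-110,0,0,0,6],[78,30,-160,0,0,0,9],[78,55,-210,0,0,0,12],[78,80,-260,0,0,0,14.5]]]'

```text
time: 46.12
tool_pos: [475.9, 303.2, 146.8]
tcp_rot: [180.0, 0.1, -2.8]
ft_force: [1.0, -1.1, 1.1]
finger_gap: 78.2
```

Run:
```python
from h import *
T=Cam("top"); t=T.snap(); coasters(t,T); s=r.sense(); print(s["tool_pos"].round(1),s["tcp_rot"].round(1))
cur=[*s["tool_pos"],s["tcp_rot"][2]]; x,y=grip(568.2,390.5,-2.7); print(x,y,go(cur,[x,y,47,-2.7]))
```

```text
brown [316. 189.] [568.5  55.8] 168.8 94.6 12.2
brown [274. 134.] [764.2 208.6] 81.0 47.9 22.3
[476.4 308.6 146.2] [-1.798e+02  1.000e-01 -2.800e+00]
531.2410746264071 392.24293867625676 [ 50.7 -86.2  99.2  -0.1]
```

carry_out --commands '[[[78,20,-35,0,0,0,0],[78,40,-75,10,0,0,0],[78,50.6,-93,45,0,0,0],[76,50.6,-93,80,0,0,0],[74,50.6,-93,98,0,0,0]]]'

```text
time: 46.8
tool_pos: [529.0, 390.8, 45.8]
tcp_rot: [179.8, 0.3, -2.7]
ft_force: [-0.1, -0.3, 0.1]
finger_gap: 74.5
```

carry_out --commands '[[[74,0,0,0,0,0,0],[74,0,0,0,0,0,0],[74,0,0,0,0,0,0]]]'

```text
time: 47.18
tool_pos: [532.3, 392.5, 52.6]
tcp_rot: [-179.9, -0.2, -2.7]
ft_force: [-0.0, -0.8, 0.2]
finger_gap: 74.2
```

Run:
```python
from h import *
T=Cam("top"); S=Cam("side"); t=T.snap(); im=S.snap();s=r.sense(); print(s["tool_pos"].round(1),s["tcp_rot"].round(1))
for C,I,c in((S,im,(250,290)),):
    h,ss,v=[x.astype(int) for x in cv2.split(cv2.cvtColor(I,cv2.COLOR_BGR2HSV))]
    m=(h>95)&(h<125)&(ss>100); m[:260]=m[300:]=False; m[:,:230]=m[:,290:]=False
    for b in blobs(m,30): print(b.reshape(-1,2).mean(0),rect(C,b,8))
a=cv2.resize(im[200:320,220:340],None,fx=4,fy=4,interpolation=cv2.INTER_CUBIC);b=cv2.resize(t[140:240,180:255],None,fx=4.8,fy=4.8,interpolation=cv2.INTER_CUBIC)
cv2.imwrite("pics/a8.png",np.hstack([a,b]))
```

```text
[532.  392.3  52.1] [-1.799e+02 -1.000e-01 -2.700e+00]
```

View pics/a8.png

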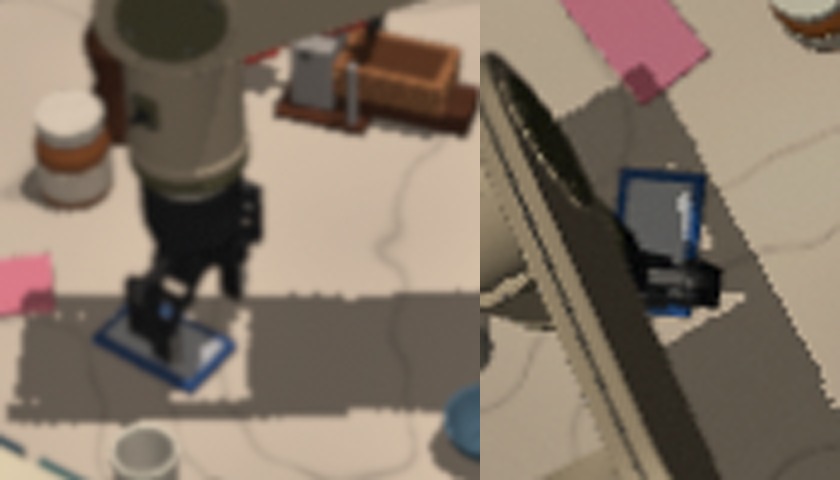

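The blue coaster is still in place, with the gripper straddling it near its robot-side end. The pile of four looks neat. I grip.

carry_out --commands '[[[74,-0.5,0,15,0,0,0],[72,-0.5,0,26,0,0,0],[72,-0.5,0,32,0,0,0],[72,-0.5,0,32,0,0,0],[72,-0.5,0,32,0,0,0]]]'

```text
time: 47.9
tool_pos: [530.8, 392.0, 18.6]
tcp_rot: [-180.0, -0.0, -2.7]
ft_force: [-0.4, -0.3, -0.9]
finger_gap: 71.8
```

carry_out --commands '[[[55,0,0,1,0,0,0],[55,0,0,1,0,0,0],[55,0,0,1,0,0,0],[55,0,0,1,0,0,0]]]'

```text
time: 48.4
tool_pos: [531.3, 392.4, 18.9]
tcp_rot: [-179.9, -0.1, -2.7]
ft_force: [-1.5, -1.1, 5.9]
finger_gap: 57.4
```

carry_out --commands '[[[55,0,0,-20,0,0,0],[55,0,0,-50,0,0,0],[55,0,0,-85,0,0,0],[55,0,0,-90,0,0,0],[55,0,0,-90,0,0,0]]]'

```text
time: 49.02
tool_pos: [530.9, 392.1, 108.2]
tcp_rot: [-180.0, -0.1, -2.7]
ft_force: [0.2, -0.5, -1.0]
finger_gap: 57.8
```

carry_out --commands '[[[55,0,0,0,0,0,0],[55,0,0,0,0,0,0]]]'

```text
time: 49.28
tool_pos: [529.8, 391.3, 105.7]
tcp_rot: [179.9, 0.1, -2.7]
ft_force: [0.0, -0.9, -0.8]
finger_gap: 57.3
```

Run:
```python
from h import *
s=r.sense(); print(s["tool_pos"].round(1),s["tcp_rot"].round(1))
p=np.load("stand.npy")
P=stand_pt(p,-85,0); print(P,go([530.8,392,107.5,-2.7],[P[0],P[1],80.5,11.8]))
```

```text
[529.8 391.3 105.7] [ 1.799e+02  1.000e-01 -2.700e+00]
[471.62077778  34.51706127   0.        ] [-42.3 359.9  27.  -14.5]
```

carry_out --commands '[[[55,-35,40,0,0,0,-3],[55,-55,95,0,0,0,-6],[55,-62,150,0,0,0,-9],[55,-60,205,0,0,0,-12],[55,-55,260,0,0,0,-14.5]]]'

```text
time: 49.9
tool_pos: [462.6, 133.2, 106.8]
tcp_rot: [180.0, 0.0, 11.9]
ft_force: [1.5, -0.8, -0.1]
finger_gap: 57.4
```

carry_out --commands '[[[55,-6,50,0,0,0,0],[55,-12.7,99.9,5,0,0,0],[55,-12.7,99.9,20,0,0,0],[55,-12.7,99.9,26,0,0,0],[55,-12.7,99.9,26,0,0,0]]]'

```text
time: 50.52
tool_pos: [470.6, 35.5, 80.4]
tcp_rot: [-180.0, 0.1, 11.9]
ft_force: [-0.4, -0.1, -1.1]
finger_gap: 57.7
```

carry_out --commands '[[[55,0,0,0,0,0,0],[55,0,0,0,0,0,0],[55,0,0,0,0,0,0]]]'

```text
time: 50.9
tool_pos: [471.7, 34.7, 81.8]
tcp_rot: [180.0, -0.0, 11.9]
ft_force: [-0.1, -0.2, 0.2]
finger_gap: 57.8
```

carry_out --commands '[[[55,0,0,0,0,0,0],[55,14,0,0,0,0,0],[55,28,0,0,0,0,0],[55,42,0,1,0,0,0],[55,47,0,3,0,0,0]]]'

```text
time: 51.52
tool_pos: [518.2, 44.0, 78.6]
tcp_rot: [180.0, -0.0, 11.8]
ft_force: [0.2, 0.4, -1.3]
finger_gap: 57.5
```

carry_out --commands '[[[55,1,0,1,0,0,0],[55,2,0,1.8,0,0,0],[55,3,0,1.8,0,0,0],[55,3,0,1.8,0,0,0]]]'

```text
time: 52.02
tool_pos: [519.0, 44.3, 76.9]
tcp_rot: [-180.0, 0.2, 11.8]
ft_force: [-8.3, -1.3, 9.4]
finger_gap: 57.9
```

carry_out --commands '[[[55,-0.6,0,0,0,0,0],[68,-0.6,0,0,0,0,0],[68,-0.6,0,0,0,0,0],[70,-0.6,0,-0.5,0,0,0]]]'

```text
time: 52.52
tool_pos: [519.8, 44.5, 77.1]
tcp_rot: [-180.0, -0.0, 11.8]
ft_force: [0.5, -0.4, 0.8]
finger_gap: 69.7
```

carry_out --commands '[[[70,-15,0,-5,0,0,0],[70,-45,0,-15,0,0,0],[60,-75,0,-40,0,0,0],[0,-120,0,-60,0,0,0],[0,-140,0,-80,0,0,0]]]'

```text
time: 53.15
tool_pos: [381.0, 15.6, 157.3]
tcp_rot: [-180.0, 0.0, 11.8]
ft_force: [-0.3, -1.2, 0.7]
finger_gap: 24.2
```

Run:
```python
from h import *
T=Cam("top"); S=Cam("side"); t=T.snap(); im=S.snap();s=r.sense(); print(s["tool_pos"].round(1),s["tcp_rot"].round(1)); p=np.load("stand.npy")
h,ss,v=[x.astype(int) for x in cv2.split(cv2.cvtColor(t,cv2.COLOR_BGR2HSV))]
m=(h>95)&(h<125)&(ss>100); m[:165]=m[225:]=False; m[:,:295]=m[:,345:]=False
b=blobs(m,8); 
if b: print(len(b),rect(T,np.vstack(b),66), stand_pt(p,2,0))
a=cv2.resize(im[190:250,275:355],None,fx=6,fy=6,interpolation=cv2.INTER_CUBIC);b=cv2.resize(t[145:220,290:345],None,fx=4.8,fy=4.8,interpolation=cv2.INTER_CUBIC)
cv2.imwrite("pics/a9.png",np.hstack([a,b]))
c=[*s["tool_pos"],11.8]
P=stand_pt(p,20,0); print(P,go(c,[*P[:2],160,11.8]))
```

```text
[383.   15.5 159.3] [179.9  -0.2  11.8]
1 (array([555.7,  52.4]), 98.6, 59.3, 13.2) [556.77005891  52.36642887   0.        ]
[574.38715155  56.05940147   0.        ] [195.6  -0.6  -0.7   0. ]
```

View pics/a9.png

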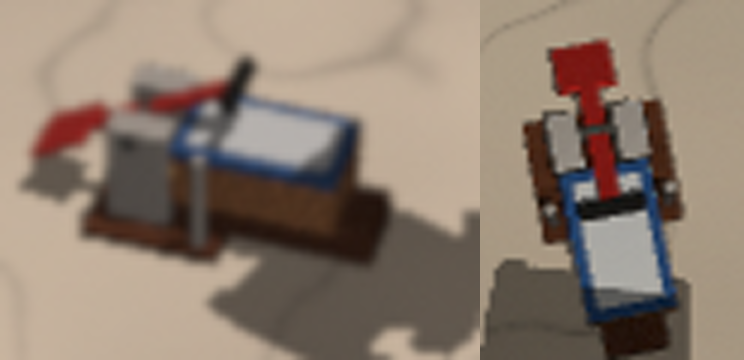

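The blue coaster is on top, and the pile is centred at the seat (+1 mm) and against the backstop, with the arm still up. All five are in: no brown or blue ones remain on the table. I knock the bar down with closed fingers.

carry_out --commands '[[[0,50,0,0,0,0,0],[0,100,-0.3,0,0,0,0],[0,150,-0.5,0,0,0,0],[0,193,-0.5,0,0,0,0],[0,193,-0.5,0,0,0,0]]]'

```text
time: 53.88
tool_pos: [573.5, 56.5, 154.6]
tcp_rot: [-180.0, 0.1, 11.8]
ft_force: [-1.0, -0.2, -1.0]
finger_gap: -0.1
```

carry_out --commands '[[[0,0,0,10,0,0,0],[0,0,0,20,0,0,0],[0,0,0,26,0,0,0],[0,0,0,30,0,0,0],[0,0,0,33,0,0,0]]]'

```text
time: 54.5
tool_pos: [571.6, 55.7, 124.2]
tcp_rot: [180.0, -0.0, 11.8]
ft_force: [0.1, -0.9, 0.4]
finger_gap: -0.1
```

carry_out --commands '[[[0,0,0,3,0,0,0],[0,0,0,6,0,0,0],[0,0,0,9,0,0,0],[0,0,0,11,0,0,0]]]'

```text
time: 55.0
tool_pos: [571.7, 55.8, 112.9]
tcp_rot: [-180.0, -0.0, 11.8]
ft_force: [0.0, 0.5, 0.4]
finger_gap: -0.3
```

carry_out --commands '[[[0,0,0,-10,0,0,0],[0,0,0,-40,0,0,0],[0,0,0,-80,0,0,0],[0,-50,0,-90,0,0,0],[0,-110,0,-90,0,0,0]]]'

```text
time: 55.62
tool_pos: [464.4, 33.1, 205.6]
tcp_rot: [179.9, -0.2, 11.8]
ft_force: [-0.5, -1.2, 1.4]
finger_gap: 0.1
```

carry_out --commands '[[[0,-50,0,0,0,0,0],[0,-80,0,0,0,0,0],[0,-80,0,0,0,0,0],[0,-80,0,0,0,0,0],[0,-80,0,0,0,0,0]]]'

```text
time: 56.25
tool_pos: [386.4, 17.0, 203.5]
tcp_rot: [180.0, -0.0, 11.8]
ft_force: [0.2, 0.5, 0.6]
finger_gap: 0.3
```

Run:
```python
from h import *
T=Cam("top"); S=Cam("side"); t=T.snap(); im=S.snap();s=r.sense(); print(s["tool_pos"].round(1),s["ft_force"]); p=np.load("stand.npy")
h,ss,v=[x.astype(int) for x in cv2.split(cv2.cvtColor(t,cv2.COLOR_BGR2HSV))]
m=(h>95)&(h<125)&(ss>100); m[:165]=m[225:]=False; m[:,:295]=m[:,345:]=False
b=blobs(m,8); 
if b: print(len(b),rect(T,np.vstack(b),66), stand_pt(p,2,0))
a=cv2.resize(im[160:260,260:440],None,fx=4,fy=4,interpolation=cv2.INTER_CUBIC)
b=cv2.resize(t[130:260,250:500],(720,374),interpolation=cv2.INTER_CUBIC)[:190*2]
cv2.imwrite("pics/a10.png",cv2.resize(np.vstack([a,b]),None,fx=.77,fy=.77))
```

```text
[386.1  17.1 203.1] [ 0.22915707 -0.02679027 -0.58906169]
1 (array([555.8,  52.3]), 98.7, 59.4, 13.3) [556.77005891  52.36642887   0.        ]
```

View pics/a10.png

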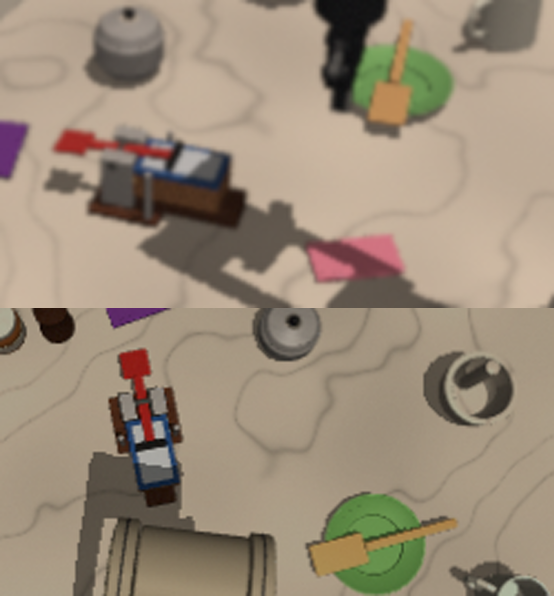

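The bar rests on the blue coaster, the pile is unmoved, and the spatula lies across the saucer. I hand in.

```bash
python3 -c "
from bench import r
print(r.hand_in(), r.sense()['time'])"
```

```text
the job is handed in; nothing more can be done
the job is handed in; nothing more can be done
```

The job is done and handed in at about 56 s, and my last pictures show everything in place.

- **Arm and spatula:** I latched the red arm open and laid the spatula across the green saucer. The gripper knocked the arm off its catch while it was picking up the spatula. Nothing was in the stand yet, so I latched it again before any coaster went in.
- **Pile:** All four brown coasters and then the blue one went in singly. Each was pushed in until the wrist force showed it touching the backstop.
- **Clamp:** I then pushed the bar down off its catch. The wrist showed no clear force as it tripped, but the pictures show the arm closed.
- **Last check:** The rubber bar rests on the blue coaster and the pile did not move when the arm came down. The blue coaster is about 1 mm from its intended centre and within about 1.5° of the stand's direction. In the last pictures the spatula lies across the saucer. The other crockery and the pink and purple look-alikes were left alone; I judged that by eye, without measuring each one.

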